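# Gauge three tube adapters and fit the good one on the rotor hub

### The arm

A 6-joint arm with a two-finger parallel gripper is mounted at the origin on the work surface. World frame = base frame: x ahead of the robot, y to its left, z up, the work surface at z = 0. Lengths are in m, angles in rad, forces in N, time in s.
With the tool pointing down it reaches from about 0.35 to 0.925 m from the base axis. Payload 6.4 kg.
Tool frame: the origin (TCP) lies midway between the tips of the shut fingers; the grasp point (between the pads) lies robot.pinch_z behind it (robot.pinch_z is the distance from the TCP to the grasp point, in m); z points along the fingers, y is the direction in which the jaws open and shut (so a half turn about z gives the same grasp; the last joint's range is limited). The gripper opens to 85 mm and grips with 20 to 120 N. Pads are 22 mm wide; open, the fingers measure 114 mm over their backs; the gripper's body (76 mm by 85 mm) begins 54 mm behind the grasp point. The pads swing forward as they close: fully open they stand 13 mm farther back than shut.
Start: joints at [-1.511, 0.245, 1.558, -0, 1.339, -0.174], TCP at [0.151, -0.632, 0.231] pointing down, gripper open.
Joint ranges: [-3.13, 3.13], [-1.02, 2.26], [0.13, 2.54], [-0.95, 4.09], [0.21, 2.88], [-2.74, 2.74]. Speed limits (rad/s): [2.57, 2.57, 3.14, 3.14, 3.14, 3.14].

### API

Orientations are given as a unit quaternion [x, y, z, w].
In Python, from bench import robot gives the robot as it stands.
- The arm moves only by the tool servo_tool, never from a script. Its argument "targets" is a list of rows, each a list of 7 numbers: the opening, from -1 (shut) to 1 (fully open), then the shift along the tool's x, y, z in mm, then the turn, a rotation vector about the tool's x, y, z in rad. In form: [[fingers, dx, dy, dz, rx, ry, rz], ...]. A call has 1 to 12 rows; each row is the pose to reach, as a shift and turn from the pose measured when the call began, along the tool's axes at that moment; what a row does not reach only later rows make up. A row lasts 1/12 s, in which the tool goes at most 41.7 mm and 7.16 degrees, less where a joint would pass 70% of its speed; a pose out of reach is approached as far as the arm can. A call with a gripper value outside its range is refused whole. The fingers move at their own pace and stop on an object; "newtons" is the grip in N (left out, the last holds). Time passes only in rows, so rows that repeat a pose let the fingers close. It gives the time, the measured TCP pose, the force and the opening at its end, in the units of the state.
- robot.observe(): the state, without advancing time (a new reading comes with each control period).
- robot.grab_frame(name): name is "side" or "top"; returns the picture (420x560x3 uint8, red, green, blue); there is no depth.
- robot.camera_model(name): a dict with "intrinsics" (3x3 intrinsics, pixels), "origin" and "rotation" of the camera in the world. Camera axes: x right, y up, looking along -z (the intrinsics and any distortion apply to the point x, -y, -z); pixel columns grow to the right and rows downward; lengths in m; the calibration is good to about 2 mm. A picture is of the moment at which its call begins. camera_model takes no time and is no camera call.
- robot.close_job(): hands the job in, once; it reports no verdict.
The state is a dict: "time_s": time; "q": joint angles; "joint_vel": joint speeds; "joint_torque": joint torques, N m; "ee_pos": TCP position; "ee_rot": TCP orientation; "force": force on the tool from outside, world axes, zero at the start; "moment": the same for the moment, N m; "gripper_width": opening from 0.0 (shut) to 1.0 (fully open).
Only numpy, scipy, OpenCV 4.12 (cv2) and the standard library are available. Lean on these libraries where they do the work, as an engineer would, in place of code of your own. Each camera call takes 0.05 s, during which the arm holds its last target.

### The job

Only one of the three aluminium tube adapters is bored right through to size: take the spring-loaded pin gauge from its stand and try it straight down in all three, in turn from the robot's left to its right, each time going in gently until it stops, without forcing it. Put the gauge back fully down in its stand, then fit the one adapter that took the whole pin over the spindle of the rotor hub, fully down on its seat. Leave the two undersized adapters standing where they are and do not disturb anything else on the bench.

Things in the scene. Friction and masses are not known exactly. Their poses are not given: they have to be found in the camera images.
- adapter_a_mid (a point): One of three outwardly identical aluminium tube adapters, each an upright round sleeve, 50 mm outside diameter, 55 mm tall, 0.21 kg, loose on the bench, open at both ends, with one vertical bore on its axis. Any of the three can stand in any of the three places. This point: its centre, on the axis, half-way up (27.5 mm above its foot and 27.5 mm below the mouth); z up
- adapter_b_mid (a point): Another adapter, outwardly the same; the point likewise at its centre. The bores of all three are 26 mm wide at the mouth (no chamfer) and for the first 14 mm down; in one adapter the bore stays 26 mm right through, in the other two it narrows to 20 mm at a hidden square step 14 mm below the mouth
- adapter_c_mid (a point): The third adapter, outwardly the same; the point likewise at its centre, 27.5 mm above its foot
- gauge_grip (a point): Centre of the gauge's black square handle (22 x 22 mm, 50 mm tall), the point to grasp; x and y are normal to its flats, z up. Below it the steel pin, 24 mm across and 35 mm long, with a round collar on top (36 mm across, 4 mm thick) and a thin stem with a 10 mm gap up to the handle. With the spring relaxed this point is 39 mm above the collar's underside, 74 mm above the pin's lower end
- gauge_tip (a point): Centre of the flat lower end of the pin (edge rounded 1.5 mm). In a good adapter the pin goes in for its whole 35 mm, until the collar rests on the adapter's top; in an undersized one it stops 14 mm below the mouth
- gauge: The whole pin gauge, 0.19 kg, z up along the pin; origin where the pin's lower end is with the spring relaxed. Pin and collar are one piece on a light spring in the handle: they yield upwards from 2 N, by 1 mm per further 0.8 N, and stop dead after 8 mm (8.4 N); pushing on past that is forcing it
- stand_mouth (a point): The gauge's stand: a fixed grey block 70 x 70 mm, 50 mm tall, with an upright round hole 27 mm wide, 42 mm deep, edge chamfered 2 mm. This point: centre of the hole's mouth, 50 mm above the bench. The gauge starts in it, collar resting on the block (handle centre 89 mm above the bench). Stand and hub lie either side of the adapters, either way round
- hub_seat (a point): The rotor hub: a fixed low white disc, 110 mm across, with a round steel seat (64 mm across, 30 mm above the bench) and an upright steel spindle in its middle, 24 mm across (like the gauge's pin), 35 mm tall, top edge rounded 1.5 mm. This point: centre of the seat, at the spindle's foot. A good adapter slides down until its foot rests on the seat; an undersized one stays on the spindle's top
- flask: bystander, to be left alone: amber bottle with blue cap, 56 mm across, 115 mm tall; origin at the centre of its underside
- tip_box: bystander, to be left alone: blue box of pipette tips, 85 x 120 mm, 50 mm tall; origin at the centre of its underside
- beaker: bystander, to be left alone: small glass beaker, 60 mm across, 75 mm tall; origin at the centre of its underside
- tweezers: bystander, to be left alone: flat steel tweezers lying down, 110 x 9 mm, 10 mm tall; origin at the centre of its underside
- marker: bystander, to be left alone: marker pen lying down, 120 mm long, 14 mm wide, 13 mm tall; origin at the centre of its underside
- tube_cap: bystander, to be left alone: round white tube cap, 28 mm across, 12 mm tall; origin at the centre of its underside
- o_ring: bystander, to be left alone: black rubber seal ring, 32 mm across, 6 mm tall; origin at the centre of its underside
There are look-alikes about, which are no part of the job. There is more than one size of the gauge; the job needs the largest.

How it is judged:
By the outcome, as a careful person would: the job done as asked, in the order asked, and still so for the second after the job is handed in, with the robot touching nothing.
It also fails if it takes over 67 s, if anything falls off the work surface, if the arm or the gripper's body presses on something with over 40 N, if the wrist force passes 120 N, or if a joint passes its speed limit or range.

## Working session

There is one attempt and no reset: what is moved stays moved. The work goes in short steps, Python scripts to look and compute and a tool call to move; the robot and the scene stay as the last step left them, time stands still between calls to the robot, and variables do not carry over. Pictures are saved under pics/ and viewed, and the job is handed in when it is done.

Besides the shell and the picture viewer there is one more tool, called in YAML: its name, and indented under it one key for each argument. servo_tool: Moves the arm, as the interface text tells. Its arguments: {"type":"object","properties":{"targets":{"type":"array","items":{"type":"array","items":{"type":"number"}}},"newtons":{"type":"number"}},"required":["targets"]}

```bash
mkdir -p pics; ls; python3 - <<'E'
from bench import robot
import cv2
for n in("top","side"):
    f=robot.grab_frame(n); cv2.imwrite(f"pics/{n}0.png",cv2.cvtColor(f,cv2.COLOR_RGB2BGR))
    print(n,robot.camera_model(n))
print(robot.observe(), robot.pinch_z)
E
```

```text
pics
top {'intrinsics': array([[431.51101211,   0.        , 280.816735  ],
       [  0.        , 431.51101211, 213.19401293],
       [  0.        ,   0.        ,   1.        ]]), 'origin': array([ 0.50844411, -0.01709104,  0.93462485]), 'rotation': array([-0.03752436,  0.0223843 ,  0.70961857, -0.70322994])}
side {'intrinsics': array([[479.96772609,   0.        , 275.83121123],
       [  0.        , 479.96772609, 211.59035766],
       [  0.        ,   0.        ,   1.        ]]), 'origin': array([ 0.51735705, -0.92145808,  0.71177192]), 'rotation': array([ 0.45959407, -0.01945021, -0.02467444,  0.88757318])}
{'time_s': 0.1, 'q': array([-1.51109325e+00,  2.45753335e-01,  1.55888455e+00, -2.58137001e-05,
        1.33867255e+00, -1.74050388e-01]), 'joint_vel': array([ 0.00102872, -0.00120926, -0.00244647,  0.0007714 , -0.00035255,
        0.00074257]), 'joint_torque': array([-6.57368628e-05, -4.30670178e+01, -3.27129793e+01, -9.89027126e-05,
        2.83724039e-03,  7.44855100e-06]), 'ee_pos': array([ 0.15056088, -0.63181696,  0.23028875]), 'ee_rot': array([ 9.93176972e-01,  1.16613736e-01,  3.65416714e-05, -8.58206858e-04]), 'force': array([0.00631044, 0.6821129 , 0.16794945]), 'moment': array([-0.0071713 , -0.01221738,  0.01477452]), 'gripper_width': 1.0015399246211494} 0.0187
```

View pics/top0.png

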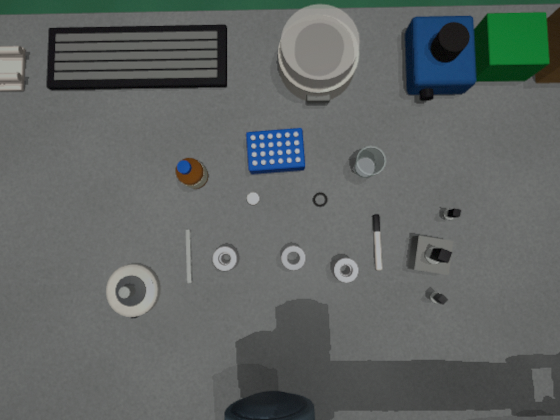

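View pics/side0.png

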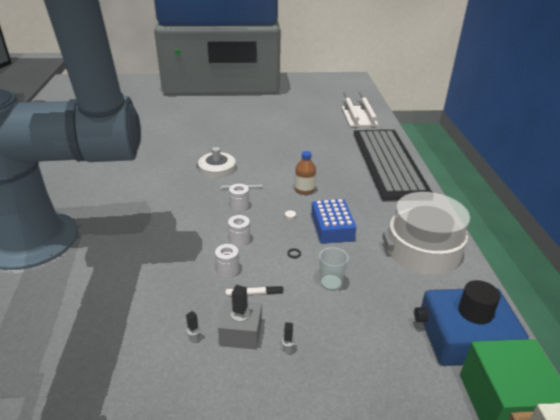

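The top view shows the adapters at pixels (225,259), (293,258) and (346,270), the hub at (132,290), and the stand with the largest gauge at (434,254). The smaller gauges stand beside it. Next I'll zoom in.

```bash
python3 - <<'E'
import cv2,numpy as np
t=cv2.imread("pics/top0.png"); s=cv2.imread("pics/side0.png")
a=cv2.resize(t[220:330,95:285],None,fx=4,fy=4,interpolation=cv2.INTER_CUBIC)
b=cv2.resize(t[190:320,265:465],None,fx=4,fy=4,interpolation=cv2.INTER_CUBIC)
c=cv2.resize(s[140:360,180:310],None,fx=4,fy=4,interpolation=cv2.INTER_CUBIC)[:,:]
cv2.imwrite("pics/za.png",a);cv2.imwrite("pics/zb.png",b);cv2.imwrite("pics/zc.png",cv2.resize(s[140:360,180:310],None,fx=2.7,fy=2.7,interpolation=cv2.INTER_CUBIC))
E
```

```text
(no output)
```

View pics/za.png

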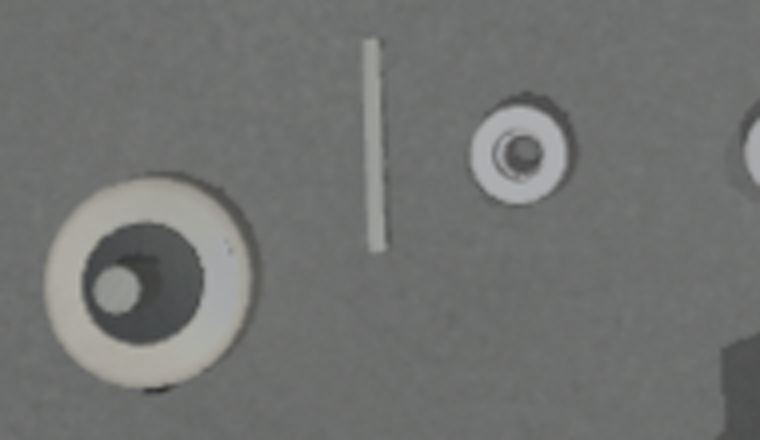

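View pics/zb.png

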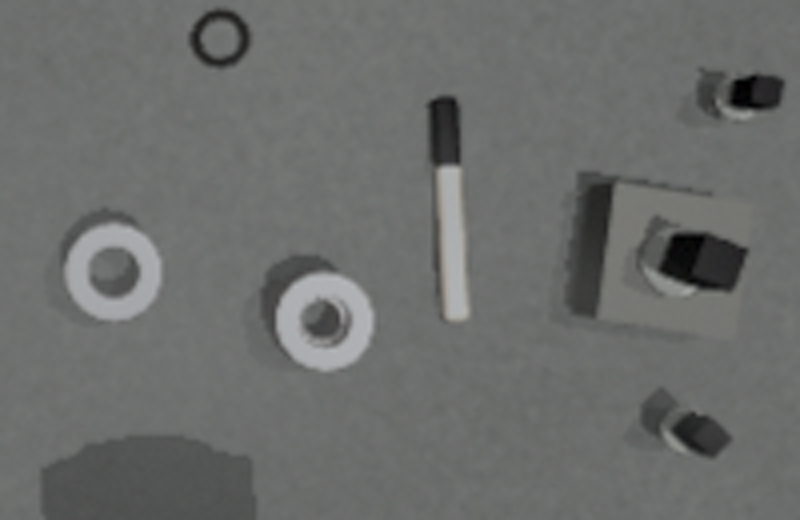

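View pics/zc.png

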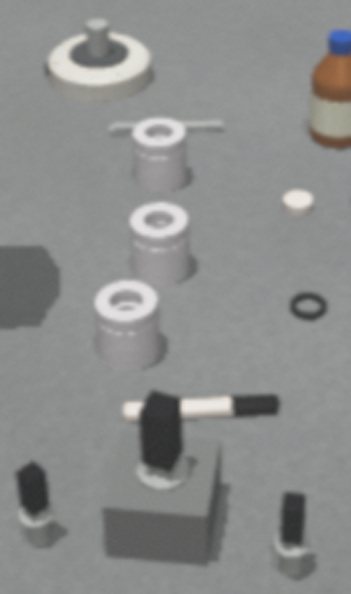

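```bash
cat > h.py <<'E'
import numpy as np,cv2
from scipy.spatial.transform import Rotation as R
CM={'top':(np.array([[431.51101211,0,280.816735],[0,431.51101211,213.19401293],[0,0,1]]),np.array([0.50844411,-0.01709104,0.93462485]),R.from_quat([-0.03752436,0.0223843,0.70961857,-0.70322994]).as_matrix()),
'side':(np.array([[479.96772609,0,275.83121123],[0,479.96772609,211.59035766],[0,0,1]]),np.array([0.51735705,-0.92145808,0.71177192]),R.from_quat([0.45959407,-0.01945021,-0.02467444,0.88757318]).as_matrix())}
def ray(n,uv):
    K,o,Rm=CM[n]; uv=np.atleast_2d(np.asarray(uv,float))
    d=np.c_[(uv[:,0]-K[0,2])/K[0,0],-(uv[:,1]-K[1,2])/K[1,1],-np.ones(len(uv))]
    return o,d@Rm.T
def plane(n,uv,z):
    o,d=ray(n,uv); return o+d*((z-o[2])/d[:,2])[:,None]
def proj(n,P):
    K,o,Rm=CM[n]; p=(np.atleast_2d(P)-o)@Rm
    return np.c_[K[0,2]+K[0,0]*p[:,0]/-p[:,2],K[1,2]+K[1,1]*p[:,1]/p[:,2]]
def circ(P):
    A=np.c_[2*P[:,:2],np.ones(len(P))];s=np.linalg.lstsq(A,(P[:,:2]**2).sum(1),rcond=None)[0]
    return s[0],s[1],np.sqrt(s[2]+s[0]**2+s[1]**2)
def conts(img,mask_lo,x0,x1,y0,y1,sc=6,inv=False,mode=cv2.RETR_CCOMP):
    c=cv2.resize(cv2.cvtColor(img,cv2.COLOR_BGR2GRAY)[y0:y1,x0:x1],None,fx=sc,fy=sc,interpolation=cv2.INTER_CUBIC)
    m=(c<mask_lo if inv else c>mask_lo).astype(np.uint8)
    cs,h=cv2.findContours(m,mode,cv2.CHAIN_APPROX_NONE)
    return [((k[:,0,:]+.5)/sc-.5+[x0,y0]) for k in cs if len(k)>60]
E
python3 - <<'E'
from h import *
t=cv2.imread("pics/top0.png"); s=cv2.imread("pics/side0.png")
for n,im,boxes in(('top',t,[(205,245,238,280),(275,312,240,278),(325,366,250,290)]),('side',s,[(222,256,180,214),(222,256,211,250),(210,245,241,282)])):
  for th in (140,155,170):
   for b in boxes:
    for k in conts(im,th,*b):
        x,y,r=circ(plane(n,k,.055)); 
        print(n,th,b[0],len(k),np.round([x*1e3,y*1e3,r*1e3],1))
g=cv2.cvtColor(t,cv2.COLOR_BGR2GRAY)
print(g[290,100:165]); print(g[254,405:465])
for th in (95,110,125):
  for k in conts(t,th,100,165,255,325):
    for z in (.03,.065): print('hub',th,z,len(k),np.round(np.array(circ(plane('top',k,z)))*1e3,1), k.mean(0).round(1))
E
```

```text
top 140 205 403 [492.5 117.5  24. ]
top 140 205 364 [492.1 117.1  11.9]
top 140 275 408 [492.7 -22.6  24. ]
top 140 275 228 [492.6 -22.7  13.6]
top 140 325 412 [ 467.2 -128.9   24.2]
top 140 325 262 [ 466.5 -129.    12.2]
top 155 205 69 [495.2 122.3   5.1]
top 155 205 400 [492.5 117.5  23.4]
top 155 205 243 [491.8 117.9  13.7]
top 155 275 397 [492.8 -22.6  23.2]
top 155 275 245 [492.6 -22.6  14.3]
top 155 325 404 [ 467.2 -128.8   23.5]
top 155 325 256 [ 466.4 -129.1   13.4]
top 170 205 387 [492.6 117.4  22.3]
top 170 205 268 [492.5 117.5  15.2]
top 170 275 66 [493.4 -43.4   3.3]
top 170 275 90 [503.7 -37.3   4.7]
top 170 275 137 [507.  -24.5   8.4]
top 170 325 400 [ 467.4 -128.9   22.6]
top 170 325 260 [ 466.9 -129.    14.7]
side 140 222 960 [493.8  78.   68. ]
side 140 222 206 [476.8  58.5  21.9]
side 140 222 294 [511.7  53.7  28.8]
side 140 222 872 [494.3 -56.9  65.9]
side 140 222 133 [476.5 -83.1  12. ]
side 140 222 329 [515.7 -78.5  25.3]
side 140 210 915 [ 470.6 -161.9   59.5]
side 140 210 220 [ 451.4 -174.6   16.1]
side 140 210 341 [ 488.7 -181.    24. ]
side 155 222 133 [489.7
[... 2714 characters left out ...]
8 [470.2 363.5   4.4] [109.1 269.6]
hub 110 0.065 78 [471.7 348.7   4.2] [109.1 269.6]
hub 110 0.03 68 [477.3 262.4   3.8] [157.1 265.8]
hub 110 0.065 68 [478.5 251.5   3.7] [157.1 265.8]
hub 110 0.03 66 [485.  273.8   3.9] [151.7 262.2]
hub 110 0.065 66 [485.9 262.6   3.7] [151.7 262.2]
hub 110 0.03 101 [492.5 293.    4.7] [142.6 258.7]
hub 110 0.065 101 [493.1 281.    4.5] [142.6 258.7]
hub 125 0.03 184 [423.3 331.4  11.1] [123.8 292.1]
hub 125 0.065 184 [426.6 318.   10.7] [123.8 292.1]
hub 125 0.03 888 [427.2 315.8  54.2] [131.3 290.3]
hub 125 0.065 888 [430.3 302.9  52.1] [131.3 290.3]
hub 125 0.03 526 [426.7 317.8  32.2] [130.2 290.4]
hub 125 0.065 526 [429.9 304.9  31. ] [130.2 290.4]
```

```bash
python3 - <<'E'
from h import *
t=cv2.imread("pics/top0.png"); s=cv2.imread("pics/side0.png")
# handle top face: 10<->40 levels
for th in (22,27):
  for k in conts(t,th,425,460,240,270,inv=True,mode=cv2.RETR_EXTERNAL): print('dark',th,k.min(0),k.max(0),cv2.minAreaRect(k.astype(np.float32)))
for th in (60,70):
  for k in conts(t,th,422,460,240,270,inv=True,mode=cv2.RETR_EXTERNAL): print('all',th,k.min(0),k.max(0),cv2.minAreaRect(k.astype(np.float32)))
z=cv2.resize(t[230:280,405:460],None,fx=11,fy=11,interpolation=cv2.INTER_CUBIC); z=np.clip(z.astype(float)*2,0,255).astype(np.uint8)
cv2.imwrite("pics/zg.png",z)
z=cv2.resize(s[275:355,205:275],None,fx=7,fy=7,interpolation=cv2.INTER_CUBIC); z=np.clip(z.astype(float)*2,0,255).astype(np.uint8)
cv2.imwrite("pics/zgs.png",z)
E
```

```text
dark 22 [430.25       248.58333333] [443.41666667 260.91666667] ((436.83331298828125, 254.75), (12.333328247070312, 13.166656494140625), 90.0)
dark 27 [430.08333333 248.41666667] [443.91666667 261.08333333] ((438.58392333984375, 254.31082153320312), (14.538301467895508, 11.90404224395752), 19.983049392700195)
all 60 [429.25       247.91666667] [451.08333333 261.91666667] ((440.17999267578125, 254.67152404785156), (19.35118865966797, 13.285280227661133), 19.983295440673828)
all 70 [429.08333333 247.75      ] [451.41666667 262.25      ] ((440.1378479003906, 254.62789916992188), (19.698392868041992, 13.705825805664062), 20.854604721069336)
```

View pics/zg.png

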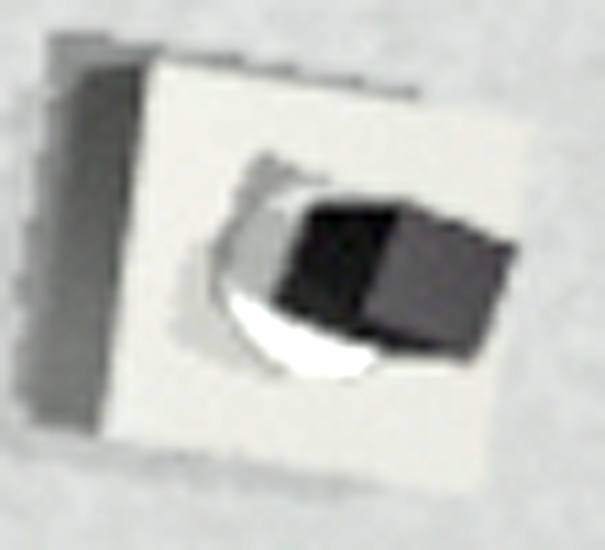

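View pics/zgs.png

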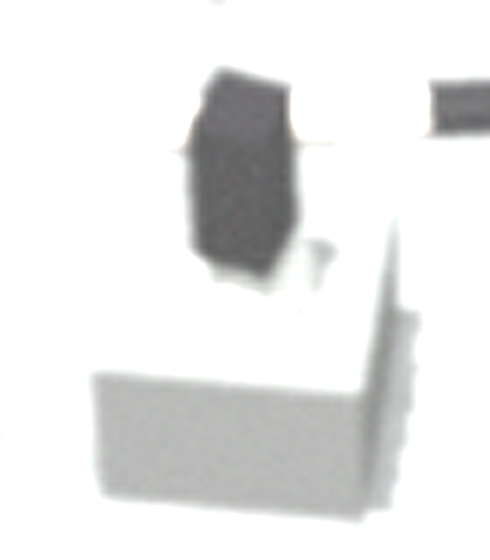

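```bash
python3 - <<'E'
from h import *
f=lambda p:(np.array(p)+.5)/11-.5+[405,230]
c=plane('top',f([(402,203),(517,243),(475,362),(362,312)]),.114)[:,:2]*1e3
print(c.round(1),c.mean(0)); 
for i in range(4):
    e=c[(i+1)%4]-c[i]; print(np.linalg.norm(e),np.degrees(np.arctan2(e[1],e[0]))%90)
b=plane('top',f([(148,57),(537,118),(487,492),(102,435)]),.05)[:,:2]*1e3
print(b.round(1),b.mean(0))
for i in range(4):
    e=b[(i+1)%4]-b[i]; print(np.linalg.norm(e),np.degrees(np.arctan2(e[1],e[0]))%90)
# side handle top
g=lambda p:(np.array(p)+.5)/7-.5+[205,275]
d=plane('side',g([(222,68),(291,85),(297,145),(195,148)]),.114)[:,:2]*1e3
print(d.round(1))
m=R.from_quat([9.93176972e-01,1.16613736e-01,3.65416714e-05,-8.58206858e-04]).as_matrix();print(m.round(3))
E
```

```text
[[ 509.5 -300.8]
 [ 502.6 -320. ]
 [ 482.4 -312.1]
 [ 491.1 -293.3]] [ 496.40377045 -306.51736122]
20.443041723812833 70.0736426798573
21.64778154792652 68.4993454594894
20.67283741930545 65.34388129437058
19.949266215352182 67.90720203152983
[[ 536.9 -277.3]
 [ 525.1 -348.2]
 [ 456.7 -336.3]
 [ 467.6 -266.5]] [ 496.56838134 -307.07959855]
71.88332606200848 80.48995617154553
69.37912655590414 80.09045523786298
70.61562591810454 81.14297202992576
70.1866781515452 81.13367941857224
[[ 492.7 -297.1]
 [ 510.1 -304.1]
 [ 511.3 -325.2]
 [ 486.2 -325. ]]
[[ 0.973  0.232 -0.   ]
 [ 0.232 -0.973  0.002]
 [ 0.    -0.002 -1.   ]]
```

```bash
cat >> h.py <<'E'
def plan(pw_mm,ydeg,verbose=True):
    from bench import robot
    s=robot.observe(); p=s['ee_pos']*1e3; M=R.from_quat(s['ee_rot']).as_matrix()
    a=np.radians(ydeg); y=np.array([np.cos(a),np.sin(a),0]); z=np.array([0,0,-1.]); D=np.c_[np.cross(y,z),y,z]
    print('t',round(s['time_s'],2),'p',p.round(1),'ydeg',np.degrees(np.arctan2(M[1,1],M[0,1])).round(1),'f',s['force'].round(2),'w',round(s['gripper_width'],3))
    print('shift',(M.T@(np.array(pw_mm)-p)).round(1),'rot',R.from_matrix(M.T@D).as_rotvec().round(4),'q',s['q'].round(2))
E
python3 -c "
from h import *
plan([496.4,-306.7,180],-22)"
```

```text
t 0.1 p [ 150.6 -631.8  230.3] ydeg -76.6 f [0.01 0.68 0.17] w 1.002
shift [ 411.7 -236.1   50.8] rot [-0.0014 -0.0011 -0.9531] q [-1.51  0.25  1.56 -0.    1.34 -0.17]
```

servo_tool:
  targets:
    - [0.1,30,-17,3,0,0,-0.07]
    - [0.1,62,-36,8,0,0,-0.15]
    - [0.1,98,-56,13,0,0,-0.24]
    - [0.1,134,-77,17,0,0,-0.33]
    - [0.1,170,-98,21,0,0,-0.42]
    - [0.1,206,-118,26,0,0,-0.51]
    - [0.1,242,-139,30,0,0,-0.6]
    - [0.1,278,-160,35,0,0,-0.69]
    - [0.1,314,-180,40,0,0,-0.78]
    - [0.1,350,-201,44,0,0,-0.86]
    - [0.1,385,-221,48,0,0,-0.92]
    - [0.1,411.7,-236.1,50.8,-0.001,-0.001,-0.953]

```text
time_s: 1.1
ee_pos: [0.4978, -0.3038, 0.1792]
ee_rot: [0.828, 0.561, 0.0, -0.001]
force: [-0.3, -0.5, 0.2]
gripper_width: 0.55
```

```bash
python3 -c "
from h import *
plan([496.4,-306.7,72],-22)"
```

```text
t 1.1 p [ 497.8 -303.8  179.2] ydeg -21.8 f [-0.32 -0.52  0.21] w 0.55
shift [-3.300e+00 -1.000e-01  1.072e+02] rot [-0.0013 -0.0012  0.0042] q [-0.74  0.14  1.77  0.    1.23 -0.36]
```

servo_tool:
  targets:
    - [0.1,-3.3,0,20,0,0,0.004]
    - [0.1,-3.3,0,45,0,0,0.004]
    - [0.1,-3.3,0,55,0,0,0.004]
    - [0.1,-3.3,0,55,0,0,0.004]

```text
time_s: 1.43
ee_pos: [0.4946, -0.305, 0.1206]
ee_rot: [0.829, 0.559, -0.001, -0.004]
force: [0.1, -0.1, 0.2]
gripper_width: 0.552
```

```bash
python3 -c "
from h import *
from bench import robot
s=robot.grab_frame('side')[:,:,::-1]
cv2.imwrite('pics/s1.png',cv2.resize(s[200:360,160:330],None,fx=3.5,fy=3.5,interpolation=cv2.INTER_CUBIC))
plan([496.4,-306.7,72],-22)"
```

```text
t 1.48 p [ 495.5 -306.2  122.7] ydeg -22.0 f [ 0.48 -0.79  0.2 ] w 0.551
shift [-0.3  1.2 50.7] rot [-0.0046 -0.0025 -0.0002] q [-0.75  0.21  1.81  0.    1.13 -0.36]
```

View pics/s1.png

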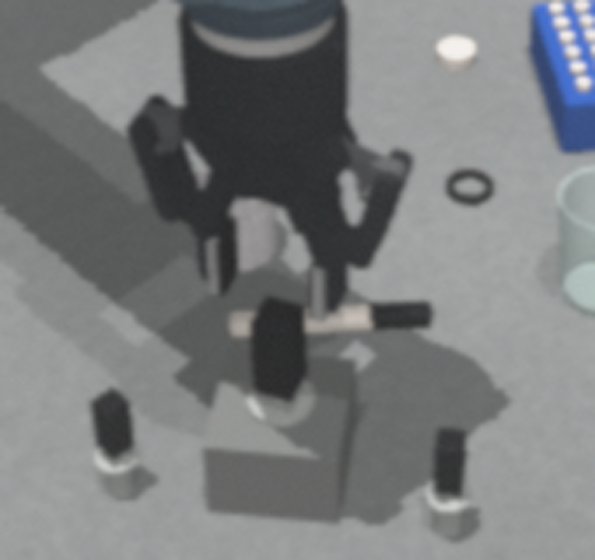

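The jaws straddle the handle (crop pixel about 280,300), with both smaller gauges clear. I'll go down now.

servo_tool:
  targets:
    - [0.1,-0.2,1,12,-0.004,-0.002,0]
    - [0.1,-0.2,1,28,-0.004,-0.002,0]
    - [0.1,-0.2,1,42,-0.004,-0.002,0]
    - [0.1,-0.2,1,50,-0.004,-0.002,0]
    - [0.1,-0.2,1,50,-0.004,-0.002,0]
    - [0.1,-0.2,1,50,-0.004,-0.002,0]

```text
time_s: 1.98
ee_pos: [0.4965, -0.3072, 0.0736]
ee_rot: [0.829, 0.559, 0.0, 0.0]
force: [-0.6, 0.3, -0.3]
gripper_width: 0.552
```

servo_tool:
  targets:
    - [-1,0,0,0,0,0,0]
    - [-1,0,0,0,0,0,0]
    - [-1,0,0,0,0,0,0]
    - [-1,0,0,0,0,0,0]
    - [-1,0,0,0,0,0,0]
    - [-1,0,0,0,0,0,0]
  newtons: 40

```text
time_s: 2.48
ee_pos: [0.4971, -0.3079, 0.0744]
ee_rot: [0.829, 0.559, 0.0, 0.001]
force: [1.9, -1.9, 2.0]
gripper_width: 0.248
```

```bash
python3 -c "
from h import *
plan([496.4,-306.7,130],-22)"
```

```text
t 2.48 p [ 497.1 -307.9   74.4] ydeg -22.0 f [ 1.88 -1.91  2.01] w 0.248
shift [  0.8  -1.  -55.6] rot [ 0.0027  0.0009 -0.0008] q [-0.75  0.29  1.82  0.    1.03 -0.36]
```

servo_tool:
  targets:
    - [-1,0,0,-3,0,0,0]
    - [-1,0,0,-10,0,0,0]
    - [-1,0,0,-22,0,0,0]
    - [-1,0,0,-38,0,0,0]
    - [-1,0,0,-56,0,0,0]
    - [-1,0,0,-72,0,0,0]
    - [-1,0,0,-84,0,0,0]
    - [-1,0,0,-90,0,0,0]
    - [-1,0,0,-90,0,0,0]
    - [-1,0,0,-90,0,0,0]

```text
time_s: 3.32
ee_pos: [0.4967, -0.3075, 0.1642]
ee_rot: [0.829, 0.559, 0.0, 0.001]
force: [-0.2, -0.2, -2.6]
gripper_width: 0.253
```

```bash
python3 -c "
from h import *
from bench import robot
plan([492.5,117.5,170],-22)
for n in('top','side'):
  s=robot.grab_frame(n)[:,:,::-1]; cv2.imwrite('pics/%s2.png'%n,s)
s=cv2.imread('pics/side2.png')
cv2.imwrite('pics/s2z.png',cv2.resize(s[200:360,160:330],None,fx=3.5,fy=3.5,interpolation=cv2.INTER_CUBIC))
t=cv2.imread('pics/top2.png')
cv2.imwrite('pics/t2z.png',cv2.resize(t[200:320,380:520],None,fx=4,fy=4,interpolation=cv2.INTER_CUBIC))
plan([492.5,117.5,170],-22)
"
```

```text
t 3.32 p [ 496.7 -307.5  164.2] ydeg -22.0 f [-0.15 -0.24 -2.56] w 0.253
shift [ 392.3 -163.4   -6.5] rot [ 0.0022  0.0007 -0.0008] q [-0.75  0.16  1.78  0.    1.19 -0.36]
t 3.42 p [ 496.3 -307.1  163.1] ydeg -22.0 f [-0.72  0.46 -1.82] w 0.252
shift [ 392.2 -162.9   -7. ] rot [ 0.0003  0.     -0.0008] q [-0.75  0.16  1.78  0.    1.19 -0.36]
```

View pics/s2z.png

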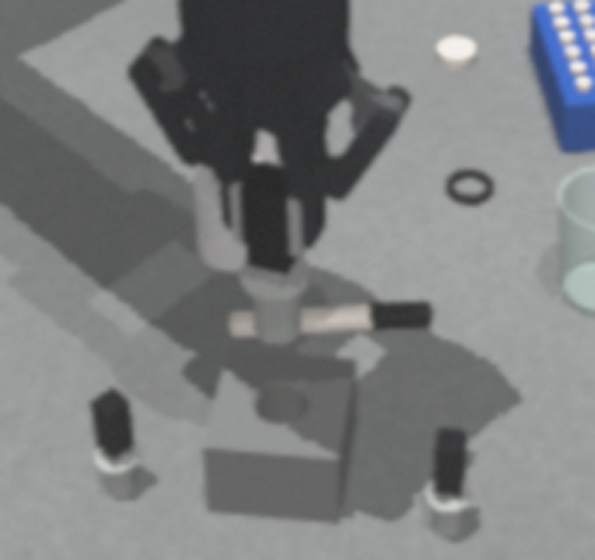

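View pics/t2z.png

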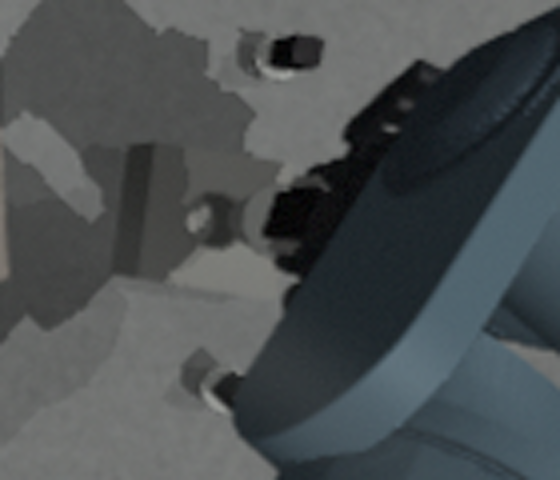

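```bash
python3 - <<'E'
from h import *
s=cv2.imread('pics/side2.png'); g=cv2.cvtColor(s,cv2.COLOR_BGR2GRAY)
for r in range(278,302,2): print(r,g[r,226:256])
tcp=np.array([496.5,-307.3,163.5])/1e3
for h in (-.0594,-.0594+.035):print(proj('side',tcp+[0,0,h]),proj('top',tcp+[0,0,h]))
print(proj('side',[[.4965,-.307,.05]]))
z=cv2.resize(s[260:335,210:270],None,fx=10,fy=8,interpolation=cv2.INTER_CUBIC); z=np.clip(z.astype(float)*2,0,255).astype(np.uint8)
cv2.imwrite("pics/zp.png",z)
E
```

```text
278 [102 104 114 119 120 118 116 117 116 113 115 114 112 109  98  92 101 112
 118 118 118 118 114 109 110 111 108 111 119 126]
280 [ 91  93 107 126 135 135 134 134 133 132 126 123 123 121 118 117 119 119
 120 120 125 119 108 106 108 108 108 107 108 109]
282 [ 91  92  95 107 124 135 139 138 138 138 139 137 138 135 134 135 137 137
 134 130 122 108  97  94  95  97 103 107 108 109]
284 [ 91  91  89  92  97 109 121 129 132 136 138 138 139 139 140 141 138 133
 125 113 101  93  92  92  92  92  97 104 108 110]
286 [ 90  91  91  90  90  92 102 112 117 121 125 125 125 125 123 123 121 118
 110 102  96  92  93  92  91  91  94  99 105 109]
288 [ 97 102 104 104 104 105 107 111 116 120 122 122 122 122 123 122 120 117
 112 111 121 130 131 133 134 134 135 135 138 144]
290 [131 140 144 144 145 141 127 118 117 120 122 122 122 122 123 123 119 116
 112 118 137 149 153 155 155 155 157 163 174 183]
292 [144 156 159 161 160 156 136 122 117 118 123 122 122 123 124 125 123 118
 113 122 147 162 166 168 173 177 177 180 181 183]
294 [142 156 160 159 160 157 142 125 118 121 124 125 126 126 128 127 125 120
 117 121 136 147 149 150 150 150 149 146 141 139]
296 [105 113 116 115 113 111 111 108 111 120 125 127 125 127 127 126 123 118
 107  96  96  99 105 107 108 108 107 107 107 107]
298 [ 91  92  91  92  91  91  90  91  94  98 102 104 103 107 107 104  98  94
  94  98 103 106 108 110 107 109 106 107 106 107]
300 [ 89  89  90  90  89  90  90  89  89  91  90  91  90  90  90  91  91  92
  93 101 104 106 104 107 107 108 107 108 108 114]
[[238.61234489 292.32196143]] [[443.0116357  254.87757491]]
[[237.94652818 277.74647033]] [[449.79346816 255.10228004]]
[[239.58144908 313.41479142]]
```

View pics/zp.png

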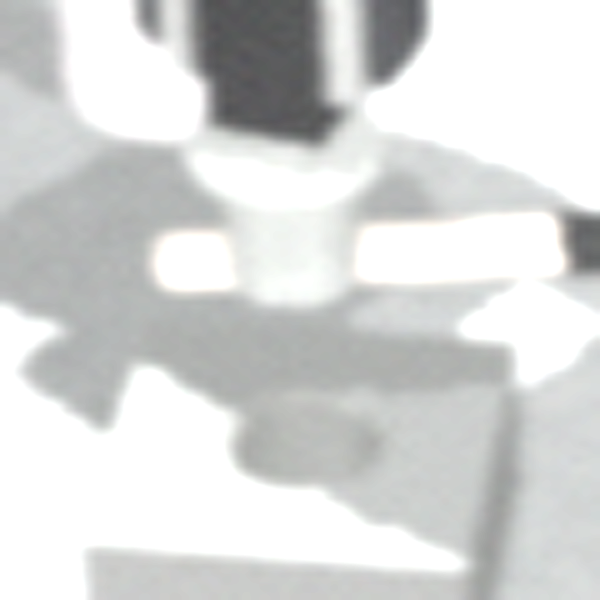

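```bash
python3 - <<'E'
from h import *
s=cv2.imread('pics/top2.png')
z=cv2.resize(s[235:275,420:470],None,fx=14,fy=14,interpolation=cv2.INTER_CUBIC); z=np.clip(z.astype(float)*2.2,0,255).astype(np.uint8)
cv2.imwrite("pics/zpt.png",z)
E
```

```text
(no output)
```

View pics/zpt.png

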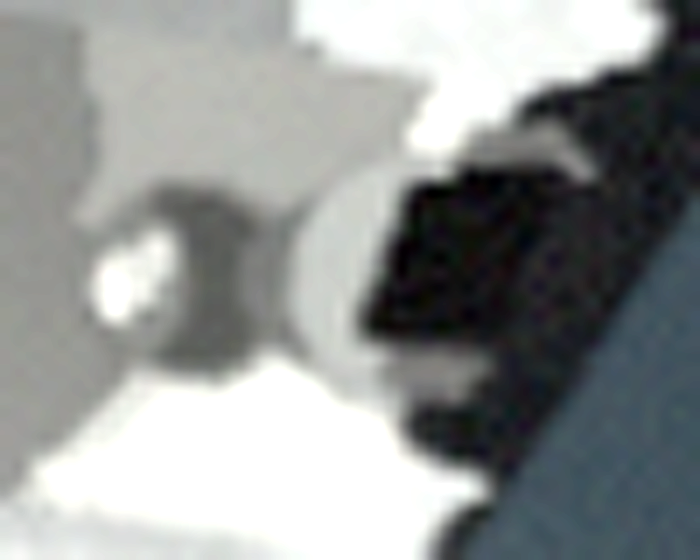

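```bash
python3 -c "
from h import *
plan([492.8,116.6,160],-22)"
```

```text
t 3.42 p [ 496.3 -307.1  163.1] ydeg -22.0 f [-0.72  0.46 -1.82] w 0.252
shift [ 391.4 -162.3    3. ] rot [ 0.0003  0.     -0.0008] q [-0.75  0.16  1.78  0.    1.19 -0.36]
```

servo_tool:
  targets:
    - [-1,8,-3,0,0,0,0]
    - [-1,25,-10,0,0,0,0]
    - [-1,50,-21,0,0,0,0]
    - [-1,82,-34,0,0,0,0]
    - [-1,118,-49,0,0,0,0]
    - [-1,155,-64,0,0,0,0]
    - [-1,192,-80,0,0,0,0]
    - [-1,229,-95,0,0,0,0]
    - [-1,265,-110,0,0,0,0]
    - [-1,300,-124,0,0,0,0]
    - [-1,331,-137,0,0,0,0]
    - [-1,356,-148,0,0,0,0]

```text
time_s: 4.42
ee_pos: [0.4909, 0.082, 0.1624]
ee_rot: [0.829, 0.56, -0.0, -0.001]
force: [0.6, -0.5, -1.5]
gripper_width: 0.252
```

```bash
python3 -c "
from h import *
plan([492.8,116.6,130],-22)"
```

```text
t 4.42 p [490.9  82.  162.4] ydeg -21.9 f [ 0.55 -0.5  -1.48] w 0.252
shift [ 32.8 -11.1  32.5] rot [-0.0012 -0.0002  0.0014] q [-0.06 -0.04  2.    0.    1.18  0.32]
```

servo_tool:
  targets:
    - [-1,18,-6,6,0,0,0.001]
    - [-1,28,-9,16,-0.001,0,0.001]
    - [-1,32.8,-11.1,28,-0.001,0,0.001]
    - [-1,32.8,-11.1,35,-0.001,0,0.001]
    - [-1,32.8,-11.1,37,-0.001,0,0.001]
    - [-1,32.8,-11.1,37,-0.001,0,0.001]
    - [-1,32.8,-11.1,37,-0.001,0,0.001]
    - [-1,32.8,-11.1,37,-0.001,0,0.001]

```text
time_s: 5.08
ee_pos: [0.4934, 0.1158, 0.126]
ee_rot: [0.829, 0.559, 0.0, 0.0]
force: [-0.5, 0.4, -2.0]
gripper_width: 0.251
```

```bash
cat > look.py <<'E'
import sys
from h import *
from bench import robot
n,name,x0,x1,y0,y1,f=sys.argv[1],sys.argv[2],*map(int,sys.argv[3:8])
s=robot.grab_frame(n)[:,:,::-1]; cv2.imwrite('pics/%s_raw.png'%name,s)
cv2.imwrite('pics/%s.png'%name,np.clip(cv2.resize(s[y0:y1,x0:x1],None,fx=f,fy=f,interpolation=cv2.INTER_CUBIC)*1.4,0,255).astype(np.uint8))
E
python3 look.py side s3 205 275 150 215 8; python3 -c "
from h import *
plan([492.8,116.6,120],-22)"
```

```text
t 5.13 p [493.4 115.9 126.1] ydeg -22.1 f [-0.22 -0.2  -1.62] w 0.251
shift [ 0.4 -0.8  6.1] rot [ 0.0009 -0.0006 -0.0009] q [0.01 0.03 2.   0.   1.11 0.39]
```

View pics/s3.png

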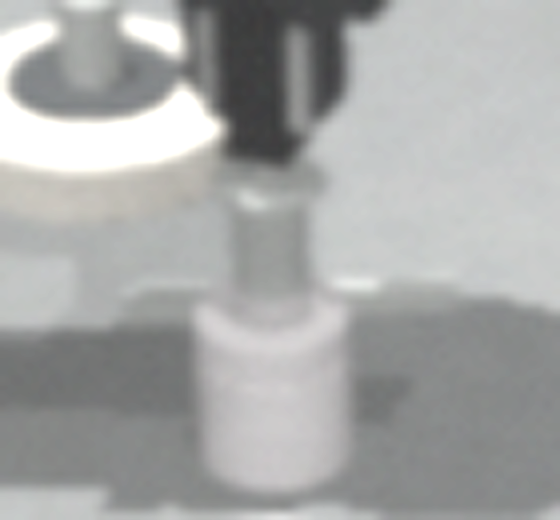

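```bash
python3 - <<'E'
from h import *
g=cv2.cvtColor(cv2.imread('pics/s3_raw.png'),cv2.COLOR_BGR2GRAY).astype(float)
for a,b in((175,184),(191,204)): 
    p=g[a:b,222:256].mean(0); print(p.round(0))
def edges(rows,thr=None,lo=222,hi=256):
    out=[]
    for r in rows:
        p=g[r,lo:hi]; d=np.gradient(cv2.GaussianBlur(p[None],(0,0),1)[0]); out.append((lo+d[:len(d)//2].argmax(), d.max()))
    return out
P=np.array([493.4,115.9,126.1])/1e3
for h in(-.0594,-.04):print(proj('side',P+[0,0,h]))
print(proj('side',[[.4934,.1159,.055],[.4934,.1159,.03]]))
E
```

```text
[130. 129. 129. 128. 128. 128. 128. 129. 128. 128. 126. 120. 113. 113.
 116. 118. 117. 115. 113. 110. 109. 120. 134. 141. 143. 144. 145. 145.
 145. 145. 144. 144. 144. 144.]
[ 87.  86.  86.  86.  86.  87.  90. 102. 118. 128. 134. 138. 140. 142.
 144. 145. 145. 145. 146. 145. 143. 142. 140. 136. 132. 124. 110.  99.
  93.  92.  93.  93.  94.  96.]
[[238.12350574 183.82733704]]
[[237.86485609 177.25696225]]
[[238.27720711 187.73175209]
 [238.60000961 195.93177635]]
```

servo_tool:
  targets:
    - [-1,0.4,-0.5,4,0.001,-0.001,-0.001]
    - [-1,0.4,-0.5,7,0.001,-0.001,-0.001]
    - [-1,0.4,-0.5,9,0.001,-0.001,-0.001]
    - [-1,0.4,-0.5,11,0.001,-0.001,-0.001]
    - [-1,0.4,-0.5,13,0.001,-0.001,-0.001]
    - [-1,0.4,-0.5,14.5,0.001,-0.001,-0.001]
    - [-1,0.4,-0.5,14.5,0.001,-0.001,-0.001]

```text
time_s: 5.72
ee_pos: [0.4928, 0.1165, 0.1111]
ee_rot: [0.829, 0.559, -0.001, -0.0]
force: [-0.1, -1.0, -1.7]
gripper_width: 0.253
```

servo_tool:
  targets:
    - [-1,0,0,2,0,0,0]
    - [-1,0,0,4,0,0,0]
    - [-1,0,0,6,0,0,0]
    - [-1,0,0,7.5,0,0,0]
    - [-1,0,0,8,0,0,0]
    - [-1,0,0,8,0,0,0]

```text
time_s: 6.22
ee_pos: [0.4927, 0.1165, 0.1029]
ee_rot: [0.829, 0.559, -0.001, -0.0]
force: [0.1, 0.5, -1.4]
gripper_width: 0.257
```

Now in the bore with no contact. I'll creep across the step height.

servo_tool:
  targets:
    - [-1,0,0,1,0,0,0]
    - [-1,0,0,2,0,0,0]
    - [-1,0,0,3,0,0,0]
    - [-1,0,0,4,0,0,0]
    - [-1,0,0,4.5,0,0,0]
    - [-1,0,0,4.5,0,0,0]

```text
time_s: 6.72
ee_pos: [0.493, 0.1165, 0.0987]
ee_rot: [0.829, 0.559, -0.0, -0.0]
force: [-2.0, -0.5, 3.3]
gripper_width: 0.249
```

Stopped with about 5 N of contact at the 14 mm step, so the left adapter is undersized. I'll lift out and go to the middle one.

servo_tool:
  targets:
    - [-1,0,0,-4,0,0,0]
    - [-1,0,0,-10,0,0,0]
    - [-1,0,0,-18,0,0,0]
    - [-1,0,0,-27,0,0,0]
    - [-1,0,0,-34,0,0,0]
    - [-1,0,0,-36,0,0,0]
    - [-1,0,0,-36,0,0,0]

```text
time_s: 7.3
ee_pos: [0.4936, 0.1165, 0.1359]
ee_rot: [0.829, 0.559, 0.0, 0.0]
force: [0.3, -0.5, -3.2]
gripper_width: 0.258
```

```bash
python3 look.py side s4 205 275 150 215 8; python3 -c "
from h import *
plan([492.9,-23.4,128],-22)"
```

```text
t 7.35 p [493.2 116.5 135.1] ydeg -22.0 f [ 0.64  0.38 -2.69] w 0.251
shift [-129.9   52.2    7.2] rot [0.     0.0003 0.0002] q [ 0.01  0.02  1.99 -0.    1.13  0.39]
```

View pics/s4.png

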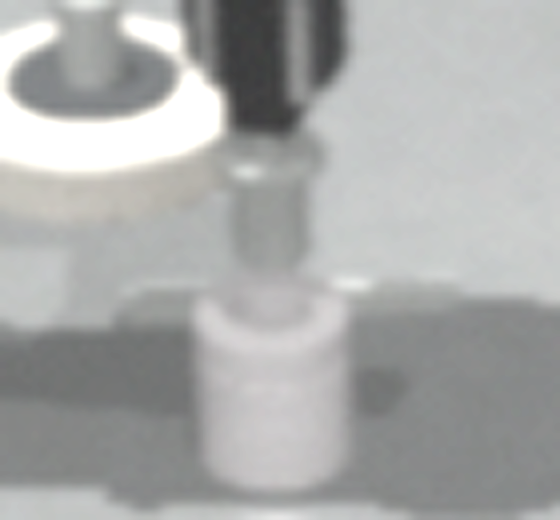

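The adapter is unmoved (crop pixel about 275,390) and the pin is clear.

servo_tool:
  targets:
    - [-1,-8,3,0,0,0,0]
    - [-1,-26,10,0,0,0,0]
    - [-1,-52,21,0,0,0,0]
    - [-1,-80,32,0,0,0,0]
    - [-1,-105,42,0,0,0,0]
    - [-1,-122,49,1,0,0,0]
    - [-1,-129,51.8,4,0,0,0]
    - [-1,-129.9,52.2,7,0,0,0]
    - [-1,-129.9,52.2,8.5,0,0,0]
    - [-1,-129.9,52.2,8.5,0,0,0]
    - [-1,-129.9,52.2,8.5,0,0,0]
    - [-1,-129.9,52.2,8.5,0,0,0]

```text
time_s: 8.35
ee_pos: [0.4929, -0.0226, 0.1266]
ee_rot: [0.829, 0.56, -0.0, 0.0]
force: [0.3, -0.3, -1.9]
gripper_width: 0.254
```

```bash
python3 look.py side s5 200 280 170 255 7; python3 - <<'E'
from h import *
g=cv2.cvtColor(cv2.imread('pics/s5_raw.png'),cv2.COLOR_BGR2GRAY).astype(float)
for a,b in((200,213),(226,240)): print(g[a:b,220:258].mean(0).round(0))
P=np.array([492.9,-23.4,128])/1e3
print(proj('side',[P+[0,0,-.05],[.4929,-.0234,.055],[.4929,-.0234,.025]]))
plan([492.9,-23.4,114],-22)
E
```

```text
[128. 129. 130. 129. 129. 128. 127. 127. 126. 125. 121. 118. 113. 109.
 106. 106. 107. 108. 107. 105. 105. 107. 108. 112. 117. 123. 125. 123.
 121. 121. 126. 135. 142. 143. 144. 144. 144. 145.]
[ 92.  93.  93.  93.  92.  93.  93.  94. 103. 120. 137. 146. 154. 157.
 157. 158. 161. 163. 161. 157. 153. 149. 146. 144. 143. 140. 137. 134.
 126. 113. 100.  94.  93.  93.  93.  95.  96.  98.]
[[237.5955608  211.9083959 ]
 [237.93495099 220.03355464]
 [238.36562118 230.34399875]]
t 8.4 p [493.  -22.7 126.7] ydeg -21.9 f [ 0.38  0.65 -1.51] w 0.259
shift [-0.7  0.2 12.7] rot [0.0001 0.0002 0.0015] q [-0.28  0.    2.03 -0.    1.11  0.11]
```

View pics/s5.png

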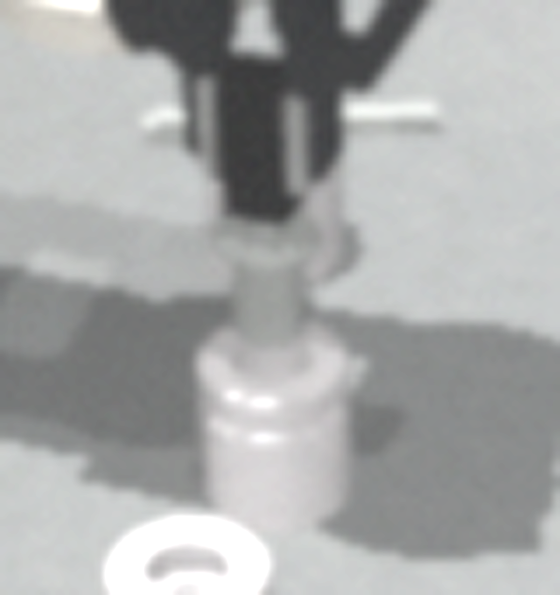

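The pin (x about 268 in the crop) is centred over the middle adapter (about 275, as perspective predicts).

servo_tool:
  targets:
    - [-1,-0.6,0.2,4,0,0,0.001]
    - [-1,-0.6,0.2,7,0,0,0.001]
    - [-1,-0.6,0.2,9,0,0,0.001]
    - [-1,-0.6,0.2,11,0,0,0.001]
    - [-1,-0.6,0.2,13,0,0,0.001]
    - [-1,-0.6,0.2,14.5,0,0,0.001]
    - [-1,-0.6,0.2,15,0,0,0.001]

```text
time_s: 8.98
ee_pos: [0.4928, -0.0233, 0.1114]
ee_rot: [0.829, 0.559, -0.0, -0.0]
force: [0.3, -0.8, -1.2]
gripper_width: 0.252
```

servo_tool:
  targets:
    - [-1,0,0,2,0,0,0]
    - [-1,0,0,4,0,0,0]
    - [-1,0,0,6,0,0,0]
    - [-1,0,0,8,0,0,0]
    - [-1,0,0,9,0,0,0]
    - [-1,0,0,10,0,0,0]
    - [-1,0,0,11,0,0,0]
    - [-1,0,0,12,0,0,0]
    - [-1,0,0,12.5,0,0,0]

```text
time_s: 9.73
ee_pos: [0.4927, -0.0233, 0.0988]
ee_rot: [0.829, 0.559, -0.0, -0.0]
force: [0.2, 0.2, -2.8]
gripper_width: 0.252
```

servo_tool:
  targets:
    - [-1,0,0,2,0,0,0]
    - [-1,0,0,5,0,0,0]
    - [-1,0,0,8,0,0,0]
    - [-1,0,0,11,0,0,0]
    - [-1,0,0,14,0,0,0]
    - [-1,0,0,15.5,0,0,0]
    - [-1,0,0,16.5,0,0,0]
    - [-1,0,0,16.5,0,0,0]

```text
time_s: 10.4
ee_pos: [0.4925, -0.0233, 0.082]
ee_rot: [0.829, 0.559, -0.0, -0.0]
force: [-0.1, 0.2, -2.5]
gripper_width: 0.251
```

servo_tool:
  targets:
    - [-1,0,0,1,0,0,0]
    - [-1,0,0,2,0,0,0]
    - [-1,0,0,3,0,0,0]
    - [-1,0,0,4,0,0,0]
    - [-1,0,0,4.5,0,0,0]
    - [-1,0,0,4.5,0,0,0]

```text
time_s: 10.9
ee_pos: [0.4929, -0.0234, 0.0778]
ee_rot: [0.829, 0.559, -0.0, -0.0]
force: [-1.9, 0.1, 3.6]
gripper_width: 0.25
```

```bash
python3 look.py side s6 200 280 170 255 7; python3 - <<'E'
from h import *
plan([492.6,-23.3,128],-22)
E
```

```text
t 10.95 p [492.9 -23.4  77.8] ydeg -22.0 f [-1.31  0.49  3.47] w 0.249
shift [ -0.   -0.3 -50.2] rot [-0.0004  0.0003  0.0004] q [-0.28  0.08  2.05 -0.    1.01  0.11]
```

View pics/s6.png

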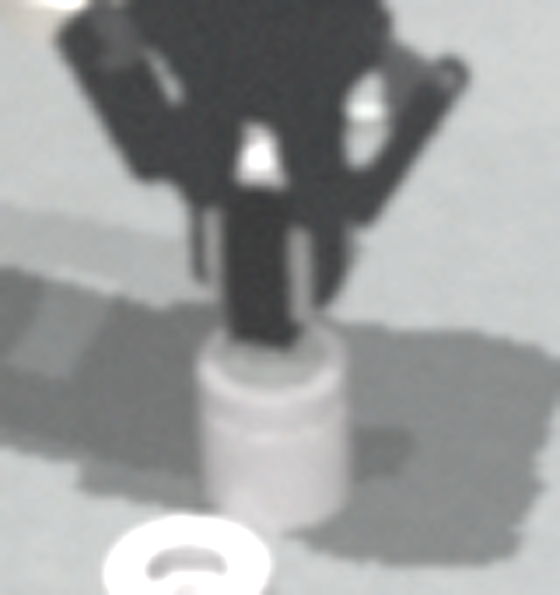

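The collar rests on the middle adapter's top (crop pixel about 270,360), so the whole pin went in. I'll lift out and go to the right one.

servo_tool:
  targets:
    - [-1,0,0,-4,0,0,0]
    - [-1,0,0,-10,0,0,0]
    - [-1,0,0,-18,0,0,0]
    - [-1,0,0,-28,0,0,0]
    - [-1,0,0,-38,0,0,0]
    - [-1,0,0,-48,0,0,0]
    - [-1,0,0,-55,0,0,0]
    - [-1,0,0,-58,0,0,0]
    - [-1,0,0,-58,0,0,0]

```text
time_s: 11.7
ee_pos: [0.4935, -0.0235, 0.1371]
ee_rot: [0.829, 0.559, 0.0, 0.001]
force: [-0.2, 0.7, -2.7]
gripper_width: 0.25
```

```bash
python3 - <<'E'
from h import *
plan([467.6,-129.8,127],-22)
E
```

```text
t 11.7 p [493.5 -23.5 137.1] ydeg -22.0 f [-0.22  0.69 -2.68] w 0.25
shift [-108.2   15.7   10.1] rot [0.0017 0.0001 0.0005] q [-0.28 -0.01  2.02 -0.    1.13  0.11]
```

servo_tool:
  targets:
    - [-1,-8,1,0,0,0,0]
    - [-1,-26,4,0,0,0,0]
    - [-1,-50,7,0,0,0,0]
    - [-1,-75,11,0,0,0,0]
    - [-1,-95,14,0,0,0,0]
    - [-1,-105,15.5,2,0,0,0]
    - [-1,-108.2,15.7,6,0,0,0]
    - [-1,-108.2,15.7,10,0.001,0,0]
    - [-1,-108.2,15.7,10,0.001,0,0]
    - [-1,-108.2,15.7,10,0.001,0,0]
    - [-1,-108.2,15.7,10,0.001,0,0]

```text
time_s: 12.62
ee_pos: [0.4677, -0.1289, 0.1269]
ee_rot: [0.829, 0.56, 0.0, 0.0]
force: [-0.5, -1.1, -1.7]
gripper_width: 0.25
```

```bash
python3 look.py side s7 190 270 195 285 6; python3 - <<'E'
from h import *
g=cv2.cvtColor(cv2.imread('pics/s7_raw.png'),cv2.COLOR_BGR2GRAY).astype(float)
for a,b in((230,240),(258,272)): print(g[a:b,208:248].mean(0).round(0))
print(proj('side',[[.4676,-.1298,.078],[.4676,-.1298,.025]]))
plan([467.6,-129.8,114],-22)
E
```

```text
[ 88.  87.  88.  87.  88.  88.  88.  90.  94. 100. 105. 108. 111. 114.
 114. 114. 114. 112. 110. 108. 110. 113. 115. 116. 121. 128. 137. 146.
 150. 152. 152. 154. 154. 152. 150. 148. 147. 144. 141. 137.]
[121. 120. 118. 118. 117. 114. 112. 116. 131. 143. 149. 154. 158. 160.
 162. 165. 166. 164. 162. 159. 156. 152. 150. 148. 146. 144. 141. 138.
 134. 126. 115. 103.  97.  97.  97.  97.  98.  99. 100. 101.]
[[225.35142604 241.45250919]
 [226.54732263 260.58338456]]
t 12.67 p [ 467.8 -129.   127.1] ydeg -21.9 f [-0.78 -0.24 -1.82] w 0.255
shift [-0.8  0.1 13.1] rot [ 0.0007 -0.      0.0018] q [-0.5  -0.02  2.05  0.    1.11 -0.12]
```

View pics/s7.png

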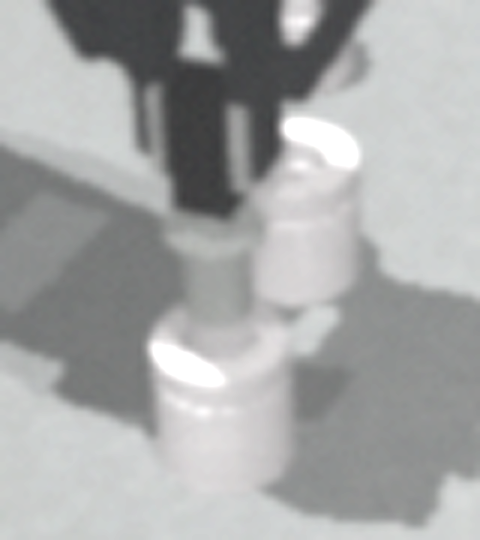

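The pin is centred over the right adapter (crop pixel about 218,310).

servo_tool:
  targets:
    - [-1,-0.7,0.1,4,0,0,0.001]
    - [-1,-0.7,0.1,7,0,0,0.001]
    - [-1,-0.7,0.1,9,0,0,0.001]
    - [-1,-0.7,0.1,11,0,0,0.001]
    - [-1,-0.7,0.1,13,0,0,0.001]
    - [-1,-0.7,0.1,14.5,0,0,0.001]
    - [-1,-0.7,0.1,15.5,0,0,0.001]

```text
time_s: 13.25
ee_pos: [0.4675, -0.1297, 0.1113]
ee_rot: [0.829, 0.56, 0.0, 0.0]
force: [0.1, 0.4, -1.6]
gripper_width: 0.256
```

servo_tool:
  targets:
    - [-1,0,0,2,0,0,0]
    - [-1,0,0,4,0,0,0]
    - [-1,0,0,6,0,0,0]
    - [-1,0,0,7.5,0,0,0]
    - [-1,0,0,8.5,0,0,0]
    - [-1,0,0,9.5,0,0,0]
    - [-1,0,0,10.5,0,0,0]
    - [-1,0,0,11.5,0,0,0]
    - [-1,0,0,12.5,0,0,0]
    - [-1,0,0,12.5,0,0,0]

```text
time_s: 14.08
ee_pos: [0.4676, -0.1298, 0.0991]
ee_rot: [0.829, 0.559, 0.0, 0.0]
force: [-2.4, 1.0, 3.6]
gripper_width: 0.254
```

Stopped at the step, so the right one is undersized too. I'll lift out and go back to the stand.

servo_tool:
  targets:
    - [-1,0,0,-4,0,0,0]
    - [-1,0,0,-12,0,0,0]
    - [-1,0,0,-22,0,0,0]
    - [-1,0,0,-33,0,0,0]
    - [-1,0,0,-41,0,0,0]
    - [-1,0,0,-44,0,0,0]
    - [-1,0,0,-44,0,0,0]

```text
time_s: 14.67
ee_pos: [0.4684, -0.1301, 0.1446]
ee_rot: [0.829, 0.559, 0.001, 0.001]
force: [1.1, -0.0, -2.3]
gripper_width: 0.254
```

```bash
python3 - <<'E'
from h import *
plan([496.8,-307.6,130],-22)
E
```

```text
t 14.67 p [ 468.4 -130.1  144.6] ydeg -22.0 f [ 1.09 -0.04 -2.26] w 0.254
shift [-154.    92.6   14.9] rot [0.0033 0.0003 0.0007] q [-0.5  -0.05  2.04  0.    1.14 -0.12]
```

servo_tool:
  targets:
    - [-1,-8,5,0,0,0,0]
    - [-1,-26,16,0,0,0,0]
    - [-1,-52,31,0,0,0,0]
    - [-1,-82,49,0,0,0,0]
    - [-1,-110,66,0,0,0,0]
    - [-1,-132,79,2,0.001,0,0]
    - [-1,-147,88,6,0.002,0,0]
    - [-1,-153,92,11,0.003,0,0]
    - [-1,-154.1,92.5,15,0.003,0,0.001]
    - [-1,-154.1,92.5,15,0.003,0,0.001]
    - [-1,-154.1,92.5,15,0.003,0,0.001]
    - [-1,-154.1,92.5,15,0.003,0,0.001]

```text
time_s: 15.67
ee_pos: [0.4965, -0.3065, 0.1298]
ee_rot: [0.829, 0.56, -0.0, -0.0]
force: [0.6, -0.4, -1.4]
gripper_width: 0.254
```

```bash
python3 look.py side s8 200 290 260 350 6; python3 - <<'E'
from h import *
plan([496.6,-307.8,114],-22)
E
```

```text
t 15.72 p [ 496.7 -306.7  130. ] ydeg -21.9 f [-0.2  -0.2  -2.59] w 0.25
shift [-1.1  0.4 16.1] rot [0.0002 0.0002 0.001 ] q [-0.75  0.2   1.8  -0.    1.13 -0.36]
```

View pics/s8.png

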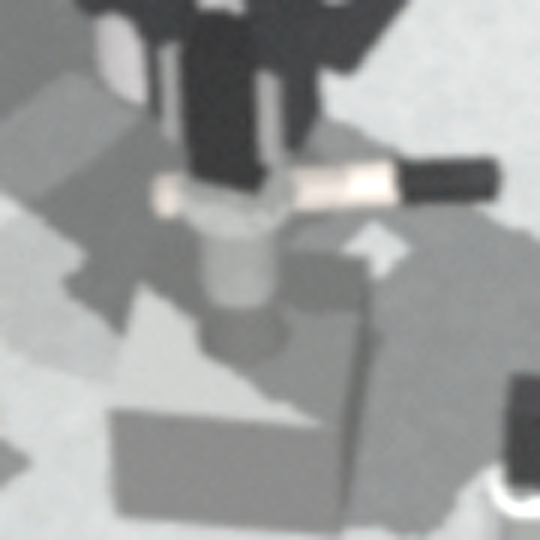

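The pin (crop pixel about 238,300) is centred over the stand hole (242,330). Lowering it.

servo_tool:
  targets:
    - [-1,-1,0.4,5,0,0,0.001]
    - [-1,-1,0.4,10,0,0,0.001]
    - [-1,-1,0.4,14,0,0,0.001]
    - [-1,-1,0.4,18,0,0,0.001]
    - [-1,-1,0.4,22,0,0,0.001]
    - [-1,-1,0.4,26,0,0,0.001]
    - [-1,-1,0.4,29,0,0,0.001]
    - [-1,-1,0.4,30,0,0,0.001]

```text
time_s: 16.38
ee_pos: [0.4964, -0.3075, 0.0993]
ee_rot: [0.829, 0.559, -0.0, -0.0]
force: [-0.6, 0.0, -2.4]
gripper_width: 0.25
```

servo_tool:
  targets:
    - [-1,0,0,5,0,0,0]
    - [-1,0,0,10,0,0,0]
    - [-1,0,0,15,0,0,0]
    - [-1,0,0,19,0,0,0]
    - [-1,0,0,22,0,0,0]
    - [-1,0,0,24,0,0,0]
    - [-1,0,0,25,0,0,0]
    - [-1,0,0,25.5,0,0,0]
    - [-1,0,0,25.5,0,0,0]

```text
time_s: 17.13
ee_pos: [0.4964, -0.3075, 0.0741]
ee_rot: [0.829, 0.559, -0.0, -0.0]
force: [-1.7, 1.1, 2.1]
gripper_width: 0.251
```

servo_tool:
  targets:
    - [0.1,0,0,-0.5,0,0,0]
    - [0.1,0,0,-0.5,0,0,0]
    - [0.1,0,0,-0.5,0,0,0]
    - [0.1,0,0,-0.5,0,0,0]
    - [0.1,0,0,-0.5,0,0,0]
    - [0.1,0,0,-8,0,0,0]
    - [0.1,0,0,-24,0,0,0]
    - [0.1,0,0,-46,0,0,0]
    - [0.1,0,0,-68,0,0,0]
    - [0.1,0,0,-82,0,0,0]
    - [0.1,0,0,-90,0,0,0]

```text
time_s: 18.05
ee_pos: [0.4975, -0.3085, 0.1672]
ee_rot: [0.829, 0.559, 0.0, 0.002]
force: [0.7, -0.6, 0.3]
gripper_width: 0.55
```

```bash
python3 look.py side s9 180 290 260 360 5; python3 - <<'E'
from h import *
plan([492.8,-23.5,160],-22)
E
```

```text
t 18.1 p [ 497.8 -308.7  167.9] ydeg -22.0 f [ 0.9  -0.13  0.77] w 0.548
shift [ 262.6 -111.5    6.9] rot [0.0043 0.0019 0.0001] q [-0.75  0.16  1.78 -0.    1.2  -0.36]
```

View pics/s9.png

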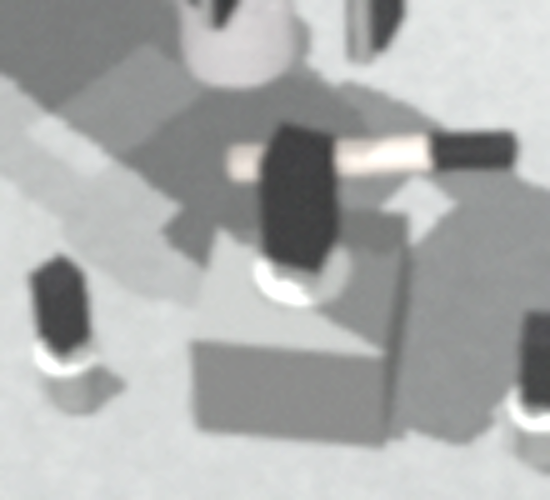

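The gauge sits in the stand with its collar on the block (crop pixel about 300,275), as at the start. Next is the middle adapter.

servo_tool:
  targets:
    - [0.1,8,-3,0,0,0,0]
    - [0.1,28,-12,0,0,0,0]
    - [0.1,58,-25,0,0.002,0,0]
    - [0.5,94,-40,2,0.002,0,0]
    - [1,130,-55,4,0.003,0.001,0]
    - [1,166,-70,6,0.004,0.002,0]
    - [1,200,-85,7,0.004,0.002,0]
    - [1,230,-98,7,0.004,0.002,0]
    - [1,252,-107,7,0.004,0.002,0]
    - [1,261,-111,7,0.004,0.002,0]
    - [1,262.6,-111.5,7,0.004,0.002,0]
    - [1,262.6,-111.5,7,0.004,0.002,0]

```text
time_s: 19.1
ee_pos: [0.4924, -0.0232, 0.1593]
ee_rot: [0.829, 0.56, -0.0, -0.0]
force: [0.1, 0.6, 0.1]
gripper_width: 1.0
```

```bash
python3 look.py side s10 170 310 120 280 4; python3 - <<'E'
from h import *
plan([492.8,-23.4,70],-22)
E
```

```text
t 19.15 p [492.6 -23.9 159.5] ydeg -22.0 f [ 0.04  0.01 -0.25] w 0.998
shift [ 0.6 -0.  89.5] rot [-0.0003  0.0003  0.    ] q [-0.28 -0.05  2.01 -0.    1.18  0.11]
```

View pics/s10.png

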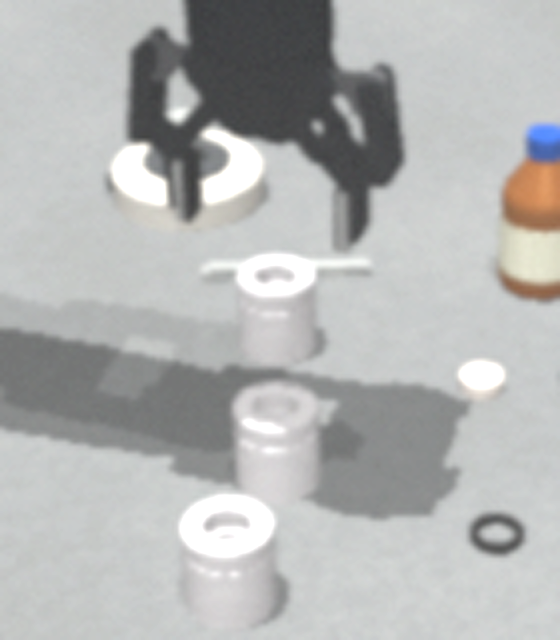

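All three adapters are upright and the open jaws are above the middle one.

servo_tool:
  targets:
    - [1,0.3,0,10,0,0,0]
    - [1,0.3,0,30,0,0,0]
    - [1,0.3,0,55,0,0,0]
    - [1,0.3,0,80,0,0,0]
    - [1,0.3,0,102,0,0,0]
    - [1,0.3,0,120,0,0,0]
    - [1,0.3,0,133,0,0,0]
    - [1,0.3,0,141,0,0,0]
    - [1,0.3,0,145,0,0,0]
    - [1,0.3,0,145.5,0,0,0]
    - [1,0.3,0,145.5,0,0,0]
    - [1,0.3,0,145.5,0,0,0]

```text
time_s: 20.15
ee_pos: [0.4935, -0.0241, 0.0149]
ee_rot: [0.829, 0.559, 0.0, 0.001]
force: [0.8, -0.5, 0.2]
gripper_width: 1.0
```

servo_tool:
  targets:
    - [-1,0,0,0,0,0,0]
    - [-1,0,0,0,0,0,0]
    - [-1,0,0,0,0,0,0]
    - [-1,0,0,0,0,0,0]
    - [-1,0,0,0,0,0,0]
    - [-1,0,0,0,0,0,0]
    - [-1,0,0,0,0,0,0]
  newtons: 35

```text
time_s: 20.73
ee_pos: [0.4938, -0.0241, 0.0157]
ee_rot: [0.829, 0.559, 0.0, 0.001]
force: [-1.8, 0.5, 5.2]
gripper_width: 0.579
```

```bash
python3 look.py side s11 170 310 120 280 4; python3 - <<'E'
from h import *
plan([492.8,-23.4,110],-22)
E
```

```text
t 20.78 p [493.8 -24.1  15.7] ydeg -22.0 f [-2.15  0.65  5.42] w 0.586
shift [  0.3  -1.  -94.3] rot [ 0.0018  0.0001 -0.0001] q [-0.28  0.21  2.06 -0.    0.88  0.11]
```

View pics/s11.png

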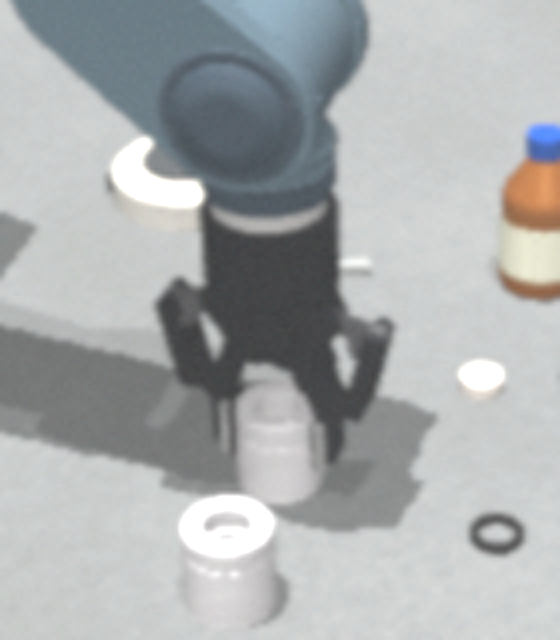

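servo_tool:
  targets:
    - [-1,0,0,-4,0,0,0]
    - [-1,0,0,-14,0,0,0]
    - [-1,0,0,-30,0,0,0]
    - [-1,0,0,-50,0,0,0]
    - [-1,0,0,-70,0,0,0]
    - [-1,0,0,-86,0,0,0]
    - [-1,0,0,-95,0,0,0]
    - [-1,0,0,-98,0,0,0]
    - [-1,0,0,-98,0,0,0]

```text
time_s: 21.53
ee_pos: [0.4939, -0.0241, 0.1144]
ee_rot: [0.829, 0.559, 0.001, 0.001]
force: [1.7, 0.5, -2.9]
gripper_width: 0.583
```

```bash
python3 - <<'E'
from h import *
plan([427.0,316.8,105],-22)
E
```

```text
t 21.53 p [493.9 -24.1 114.4] ydeg -22.0 f [ 1.65  0.51 -2.93] w 0.583
shift [ 291.  -189.8    8.8] rot [ 0.0031 -0.0001 -0.0001] q [-0.28  0.02  2.04 -0.    1.08  0.11]
```

servo_tool:
  targets:
    - [-1,6,-4,0,0,0,0]
    - [-1,20,-13,0,0,0,0]
    - [-1,44,-28,0,0,0,0]
    - [-1,74,-48,0,0.001,0,0]
    - [-1,106,-69,0,0.001,0,0]
    - [-1,138,-90,0,0.002,0,0]
    - [-1,170,-111,0,0.003,0,0]
    - [-1,202,-132,0,0.003,0,0]
    - [-1,232,-151,0,0.003,0,0]
    - [-1,258,-168,0,0.003,0,0]
    - [-1,276,-180,0,0.003,0,0]
    - [-1,286,-187,0,0.003,0,0]

```text
time_s: 22.53
ee_pos: [0.4256, 0.3133, 0.1123]
ee_rot: [0.828, 0.56, -0.001, -0.0]
force: [-0.4, 0.3, -2.0]
gripper_width: 0.581
```

```bash
python3 - <<'E'
from h import *
plan([427.0,316.8,105],-22)
E
```

```text
t 22.53 p [425.6 313.3 112.3] ydeg -21.8 f [-0.42  0.26 -1.99] w 0.581
shift [ 3.8 -0.   7.3] rot [-0.0021  0.0016  0.0026] q [0.42 0.11 1.95 0.   1.09 0.8 ]
```

servo_tool:
  targets:
    - [-1,3.8,0,4,-0.001,0.001,0.002]
    - [-1,3.8,0,11,-0.002,0.001,0.002]
    - [-1,3.8,0,17,-0.002,0.001,0.002]
    - [-1,3.8,0,20,-0.002,0.001,0.002]
    - [-1,3.8,0,20,-0.002,0.001,0.002]
    - [-1,3.8,0,20,-0.002,0.001,0.002]
    - [-1,3.8,0,20,-0.002,0.001,0.002]

```text
time_s: 23.12
ee_pos: [0.4274, 0.3162, 0.0925]
ee_rot: [0.829, 0.559, -0.0, 0.0]
force: [0.2, 0.2, -2.5]
gripper_width: 0.581
```

```bash
python3 look.py side s12 180 260 115 190 7;python3 look.py top t12 70 190 240 340 6; python3 - <<'E'
from h import *
plan([427.0,316.8,92],-22)
print(proj('side',[[.427,.3168,.131],[.427,.3168,.1],[.427,.3168,.0765],[.427,.3168,.065],[.427,.3168,.05],[.427,.3168,.03]]))
E
```

```text
t 23.22 p [427.4 316.6  92.7] ydeg -22.0 f [ 0.5  -0.13 -2.6 ] w 0.584
shift [ 0.1 -0.5  0.7] rot [ 0.0005 -0.     -0.    ] q [ 0.42  0.14  1.95 -0.    1.05  0.81]
[[213.65681618 126.65539769]
 [214.34629805 136.73248902]
 [214.85697947 144.19633038]
 [215.1032234  147.79529737]
 [215.42086795 152.43781703]
 [215.83827424 158.53840001]]
```

View pics/s12.png

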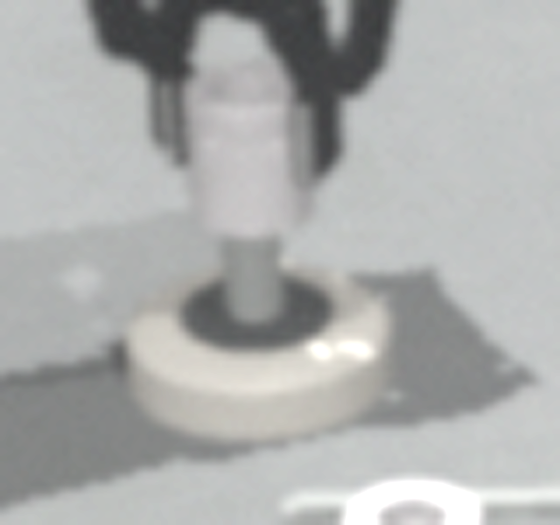

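View pics/t12.png

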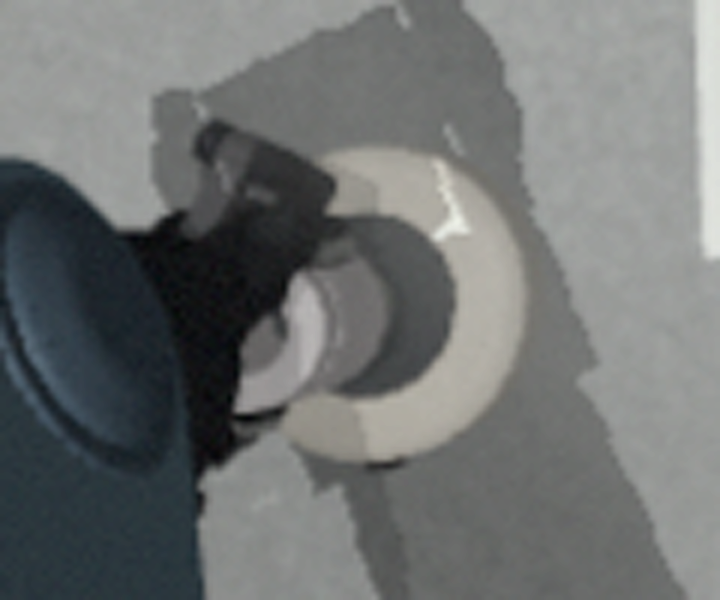

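```bash
python3 - <<'E'
from h import *
g=cv2.cvtColor(cv2.imread('pics/s12_raw.png'),cv2.COLOR_BGR2GRAY).astype(float)
g0=cv2.cvtColor(cv2.imread('pics/side0.png'),cv2.COLOR_BGR2GRAY).astype(float)
for r in (142,144,146): print(r,g[r,203:230])
for r in (151,153,155,157): print(r,g[r,206:228],)
t=cv2.imread('pics/t12_raw.png')
z=cv2.resize(t[275:315,100:150],None,fx=14,fy=14,interpolation=cv2.INTER_CUBIC); cv2.imwrite("pics/zt12.png",np.clip(z*1.5,0,255).astype(np.uint8))
print(proj('top',[[.427,.3178,.132],[.427,.3178,.077],[.427,.3178,.065]]), 24.2*431/(.9346-.132)/1e3)
E
```

```text
142 [139. 140. 138. 133. 126. 126. 131. 135. 138. 140. 141. 142. 142. 143.
 142. 138. 138. 133. 128. 119. 113. 117. 127. 135. 139. 138. 139.]
144 [138. 138. 138. 135. 128. 127. 131. 136. 138. 141. 142. 141. 143. 143.
 141. 139. 137. 133. 130. 122. 117. 122. 131. 138. 139. 139. 138.]
146 [127. 127. 126. 125. 124. 126. 131. 136. 138. 140. 142. 142. 142. 143.
 143. 139. 138. 135. 132. 126. 126. 132. 136. 138. 139. 140. 142.]
151 [126. 127. 126. 127. 124. 115. 106. 105. 109. 110. 109. 107. 103. 110.
 130. 139. 138. 138. 139. 140. 140. 140.]
153 [125. 125. 124. 123. 120. 114. 104. 104. 108. 112. 110. 108. 105. 105.
 117. 122. 121. 124. 127. 128. 132. 136.]
155 [119. 117. 112. 102.  90.  84.  93. 103. 108. 110. 109. 108. 105.  99.
  85.  77.  79.  88.  97. 109. 120. 127.]
157 [104.  84.  71.  65.  65.  71.  87. 101. 108. 110. 110. 108. 104.  98.
  84.  71.  64.  64.  65.  71.  84. 108.]
[[109.9466529  295.39217468]
 [121.50768733 292.46980524]
 [123.83578671 291.88131409]] 12.995514577622725
```

View pics/zt12.png

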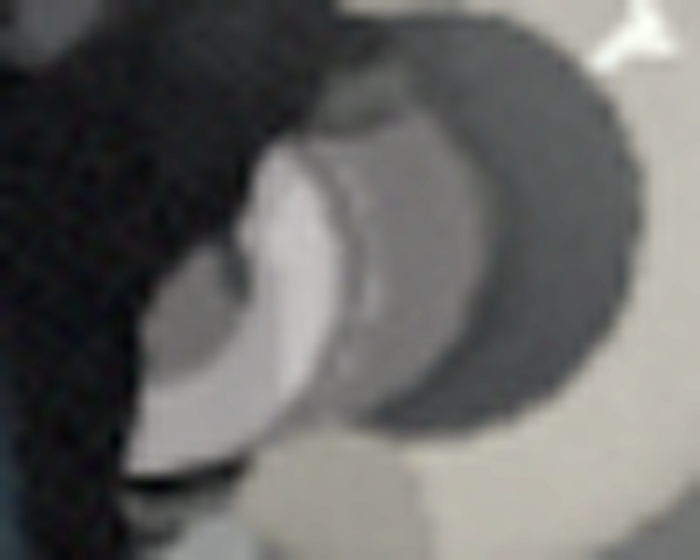

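```bash
python3 - <<'E'
from h import *
from scipy.ndimage import map_coordinates,gaussian_filter
def rad(img,c,r0,r1,angs,sign):
    out=[]
    for a in np.radians(angs):
        r=np.arange(r0,r1,.1); x=c[0]+r*np.cos(a); y=c[1]+r*np.sin(a)
        p=map_coordinates(img,[y,x],order=3); d=np.gradient(gaussian_filter(p,5))*sign
        k=d.argmax(); out.append((x[k],y[k],r[k],d[k]))
    return np.array(out)
t=cv2.cvtColor(cv2.imread('pics/t12_raw.png'),cv2.COLOR_BGR2GRAY).astype(float)
t0=cv2.cvtColor(cv2.imread('pics/top0.png'),cv2.COLOR_BGR2GRAY).astype(float)
f=rad(t,(121.7,292.3),10.5,15.5,np.arange(-40,50,6),-1)
print('foot',f[:,2].round(1)); 
m=rad(t,(110.3,295),11,15.5,np.arange(-35,75,6),-1); print('mouth',m[:,2].round(1),m[:,3].round(1))
for nm,q,z in(('foot',f,.077),('mouth',m,.132)):
    P=plane('top',q[:,:2],z)[:,:2]*1e3
    from scipy.optimize import least_squares
    s=least_squares(lambda c:np.hypot(*(P-c).T)-25,[427,317],loss='soft_l1'); print(nm,s.x.round(2),s.fun.round(1),circ(P))
# check same method on initial L adapter & hub spindle
for c,z,r in((( 225,259),.055,25),((293,258),.055,25)):
    q=rad(t0,c,10,15,np.arange(0,360,6),-1);print(circ(plane('top',q[:,:2],z)*1e3))
q=rad(t0,(123.7,292),4,8,np.arange(0,360,6),-1);print('spindle',circ(plane('top',q[:,:2],.065)*1e3))
s=cv2.cvtColor(cv2.imread('pics/s12_raw.png'),cv2.COLOR_BGR2GRAY).astype(float)
print(proj('side',[[.427-.025,.317,.085],[.427+.025,.317,.085],[.427-.012,.317,.045],[.427+.012,.317,.045]]))
E
```

```text
foot [12.5 12.5 12.9 12.8 12.6 12.3 12.2 12.5 12.3 12.  11.9 12.2 12.2 12.
 12. ]
mouth [13.7 13.7 13.5 13.4 13.7 13.4 13.4 13.2 13.1 12.8 12.9 12.9 12.9 12.8
 12.8 12.8 13.1 13.3 13.1] [2.3 2.5 2.6 2.7 2.4 2.5 2.4 2.3 2.6 2.5 2.8 2.6 2.6 1.9 1.6 1.5 2.8 4.9
 4.6]
foot [427.96 317.91] [-0.6 -0.4  0.5  0.5  0.2 -0.2 -0.2  0.5  0.2 -0.3 -0.4  0.2  0.2 -0.2
 -0.2] (np.float64(427.85845436545577), np.float64(315.9707952059146), np.float64(23.240490780935616))
mouth [428.54 317.42] [-0.2  0.  -0.2 -0.2  0.6  0.2  0.3  0.1  0.1 -0.4 -0.1 -0.1 -0.  -0.2
 -0.2 -0.3  0.2  0.5  0.1] (np.float64(428.58163840761426), np.float64(317.5237223797525), np.float64(25.105245130700776))
(np.float64(492.5214538581758), np.float64(117.29181104206452), np.float64(24.482728304231756))
(np.float64(492.85765467417565), np.float64(-22.285928165620135), np.float64(24.353292682393967))
spindle (np.float64(426.69436389575594), np.float64(318.06594706501767), np.float64(11.599721448254085))
[[205.83335809 141.63611564]
 [223.50093541 141.32740651]
 [211.3572791  154.01844484]
 [219.69596609 153.86040911]]
```

Both views agree that the held adapter sits about 1.5 mm too far in +x relative to the spindle. The top-view fits are adapter (428.2, 317.6) and spindle (426.7, 318.0). I'll correct that, then lower gently.

servo_tool:
  targets:
    - [-1,-0.1,-1.5,0,0,0,0]
    - [-1,-0.1,-1.5,3,0,0,0]
    - [-1,-0.1,-1.5,6,0,0,0]
    - [-1,-0.1,-1.5,8,0,0,0]
    - [-1,-0.1,-1.5,10,0,0,0]
    - [-1,-0.1,-1.5,11.5,0,0,0]
    - [-1,-0.1,-1.5,13,0,0,0]
    - [-1,-0.1,-1.5,14.5,0,0,0]

```text
time_s: 23.88
ee_pos: [0.426, 0.317, 0.078]
ee_rot: [0.829, 0.559, 0.0, 0.0]
force: [-0.5, -0.2, -2.7]
gripper_width: 0.583
```

servo_tool:
  targets:
    - [-1,0,0,1.5,0,0,0]
    - [-1,0,0,3,0,0,0]
    - [-1,0,0,4.5,0,0,0]
    - [-1,0,0,6,0,0,0]
    - [-1,0,0,7,0,0,0]
    - [-1,0,0,7,0,0,0]

```text
time_s: 24.38
ee_pos: [0.4259, 0.317, 0.0708]
ee_rot: [0.829, 0.559, -0.0, 0.0]
force: [-0.3, -0.6, -1.7]
gripper_width: 0.579
```

On the spindle with no contact force. I'll keep lowering, with the seat expected at TCP z of about 46 mm.

servo_tool:
  targets:
    - [-1,0,0,3,0,0,0]
    - [-1,0,0,6,0,0,0]
    - [-1,0,0,9,0,0,0]
    - [-1,0,0,12,0,0,0]
    - [-1,0,0,15,0,0,0]
    - [-1,0,0,18,0,0,0]
    - [-1,0,0,20,0,0,0]
    - [-1,0,0,21.5,0,0,0]
    - [-1,0,0,22,0,0,0]

```text
time_s: 25.13
ee_pos: [0.4257, 0.3169, 0.0484]
ee_rot: [0.829, 0.559, -0.0, 0.0]
force: [-0.4, -0.1, -2.0]
gripper_width: 0.584
```

servo_tool:
  targets:
    - [-1,0,0,0.8,0,0,0]
    - [-1,0,0,1.6,0,0,0]
    - [-1,0,0,2.4,0,0,0]
    - [-1,0,0,3,0,0,0]
    - [-1,0,0,3,0,0,0]

```text
time_s: 25.55
ee_pos: [0.4258, 0.3169, 0.0458]
ee_rot: [0.829, 0.559, -0.0, 0.0]
force: [-2.0, -0.1, 0.9]
gripper_width: 0.584
```

Contact came at TCP z 45.8 mm, exactly seat height (30 + 15.7). A touch more, then release.

servo_tool:
  targets:
    - [-1,0,0,0.5,0,0,0]
    - [-1,0,0,0.5,0,0,0]
    - [1,0,0,0.3,0,0,0]
    - [1,0,0,0,0,0,0]
    - [1,0,0,0,0,0,0]
    - [1,0,0,0,0,0,0]
    - [1,0,0,0,0,0,0]
    - [1,0,0,0,0,0,0]

```text
time_s: 26.22
ee_pos: [0.4258, 0.3169, 0.0457]
ee_rot: [0.829, 0.559, -0.0, 0.0]
force: [-0.6, 0.1, 0.2]
gripper_width: 1.0
```

servo_tool:
  targets:
    - [1,0,0,-6,0,0,0]
    - [1,0,0,-20,0,0,0]
    - [1,0,0,-42,0,0,0]
    - [1,0,0,-68,0,0,0]
    - [1,0,0,-94,0,0,0]
    - [1,0,0,-118,0,0,0]
    - [1,0,0,-138,0,0,0]
    - [1,0,0,-150,0,0,0]
    - [1,0,0,-155,0,0,0]
    - [1,0,0,-155,0,0,0]

```text
time_s: 27.05
ee_pos: [0.4264, 0.3173, 0.2018]
ee_rot: [0.829, 0.559, 0.001, 0.0]
force: [1.3, 0.1, 1.0]
gripper_width: 0.999
```

```bash
python3 look.py side s13 160 300 110 250 4; python3 look.py top t13 70 470 180 320 2;  python3 - <<'E'
from h import *
plan([427,250,200],-22)
E
```

```text
t 27.15 p [425.3 316.7 199.5] ydeg -22.0 f [ 0.06 -0.22 -0.68] w 0.999
shift [-61.2  26.6  -0.4] rot [-0.0015  0.0022  0.    ] q [ 0.43 -0.    1.89 -0.    1.26  0.81]
```

View pics/s13.png

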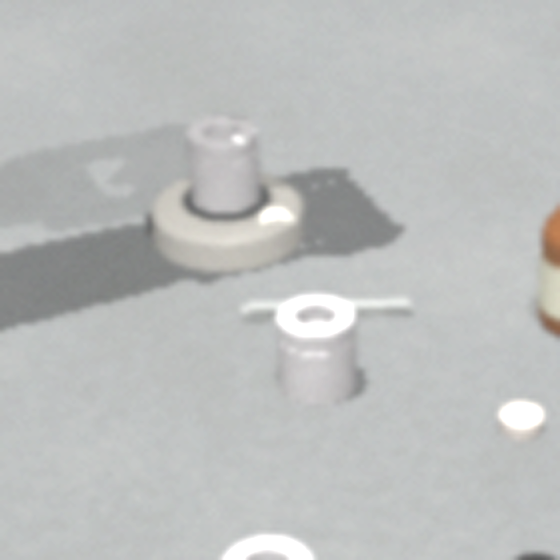

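View pics/t13.png

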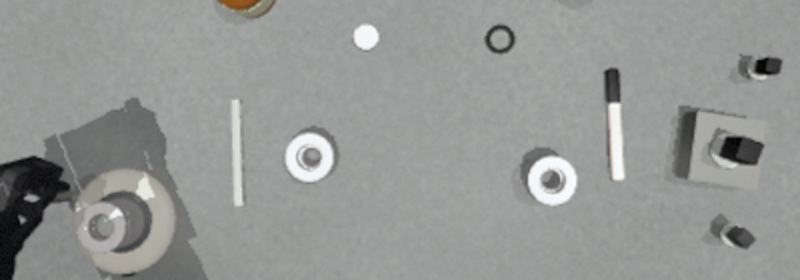

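The adapter stands upright on the seat (side crop 225,165). The left and right adapters (top crop 310,157 and 552,180) and the gauge in its stand (735,150) all look in place. I'll check the displacements, then hand in.

```bash
python3 - <<'E'
from h import *
from bench import robot
t=cv2.imread('pics/t13_raw.png')
for b in [(205,245,238,280),(325,366,250,290)]:
    k=max(conts(t,140,*b),key=len); print(np.round(np.array(circ(plane('top',k,.055)))*1e3,1))
t0=cv2.imread('pics/top0.png'); print('gauge area diff',np.abs(t.astype(int)-t0)[235:275,410:465].max())
k=max(conts(t,150,104,133,278,308),key=len); print('mouth on hub',np.round(np.array(circ(plane('top',k,.085)))*1e3,1))
print(robot.close_job())
E
```

```text
[492.4 117.5  24.1]
[ 467.2 -128.9   24.2]
gauge area diff 35
mouth on hub [439.  303.5   4.6]
the job is handed in; nothing more can be done
None
```

The job is done and handed in at about 27 s of the 67 s allowed. The middle adapter was the good one and now sits on the hub.

- **Gauging, left to right:** the left and right adapters stopped the pin at the 14 mm step, at about 5 N of contact. The middle one took the whole pin until the collar rested on its top, at about 5–6 N. All three stayed below the 8.4 N limit.
- **Gauge:** it is back in its stand with the collar on the block. The handle is at the same height as when I picked it up.
- **Fitting:** before lowering, both cameras showed the held adapter about 1.5 mm off the spindle axis, so I corrected that. It then slid down without resistance until it met the seat, at the expected height to within about 0.1 mm. I released it there, and it stands upright.
- **Final checks:** the left and right adapters measured within 0.1 mm of where they started. In the parts of the last pictures I viewed, nothing else on the bench appeared to have moved.
- **Checks that did not settle anything:** an automatic circle fit on the fitted adapter's mouth caught a stray patch instead, so seating rests on the contact height and the pictures. The before/after comparison around the gauge showed some pixel difference (up to 35 grey levels), which I did not look into; the gauge looked in place in the pictures.

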